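# Pack the repair-kit tray and close the divider up snug

### The arm

A 7-joint arm with a two-finger parallel gripper is mounted at the origin on the work surface. World frame = base frame: x ahead of the robot, y to its left, z up, the work surface at z = 0. Lengths are in m, angles in rad, forces in N, time in s.
With the tool pointing down it reaches from about 0.425 to 0.825 m from the base axis. Payload 3.6 kg.
Tool frame: the origin (TCP) lies midway between the tips of the shut fingers; the grasp point (between the pads) lies 19 mm behind it; z points along the fingers, y is the line along which they close (so a half turn about z gives the same grasp; the last joint's range is limited). The gripper opens to 93 mm and grips with 3 to 60 N. Pads are 15 mm wide; open, the fingers measure 128 mm over their backs; the gripper's body (75 mm by 188 mm) begins 65 mm behind the grasp point.
Start: joints at [1.087, 0.615, -0.013, 1.423, 0.008, 1.103, -0.04], TCP at [0.287, -0.583, 0.219] pointing down, gripper open.
Joint ranges: [-3.12, 3.12], [-0.3, 2.06], [-1.34, 1.32], [0.26, 2.42], [-1.36, 4.5], [0.01, 1.98], [-2.84, 2.84]. Speed limits (rad/s): [2.79, 2.79, 3.14, 3.14, 3.14, 3.14, 3.14].

### API

Orientations are given as [roll, pitch, yaw] about the fixed x, y, z axes, in that order (R = Rz(yaw) Ry(pitch) Rx(roll)).
In Python, from cell import arm gives the robot as it stands.
- The arm moves only by the tool apply_moves, never from a script. Its argument "motion" is a list that holds one entry, the list of rows, each a list of 4 numbers: the shift along the tool's x, y, z each as a share of 25 cm, from -1 to 1, then the turn about the tool's z as a share of 90 degrees, from -1 to 1. A call has 1 to 12 rows; each row is the pose to reach, as a shift and turn from the pose commanded when the call began, along the tool's axes at that moment; what a row does not reach only later rows make up. A row lasts 1/10 s, in which the tool goes at most 50 mm and 8.59 degrees, less where a joint would pass 70% of its speed; a pose out of reach is approached as far as the arm can. A call with a number of a shift or a turn outside -1 to 1 is refused whole. A call with a gripper value outside its range is refused whole. "hand" is the finger opening in mm, from 0 to 93, set as the call begins (left out, the last holds). The fingers move at their own pace and stop on an object; "grip_force" is the grip in N (left out, the last holds). Time passes only in rows, so rows that repeat a pose let the fingers close. It gives the time, the measured TCP pose, the force, the opening and the grip force at its end, in the units of the state.
- arm.read_state(): the state, without advancing time (a new reading comes with each control period).
- arm.camera(name): name is "scene" or "top" or "wrist"; returns the picture (480x640x3 uint8, blue, green, red); there is no depth.
- arm.camera_params(name): a dict with "fx", "fy", "cx", "cy" (pixels), "origin" and "attitude" of the camera in the world; the wrist camera has in their place "mount" (4x4, takes a point from camera to tool coordinates, whose origin is the TCP and whose axes are the flange's). Camera axes: x right, y down, z forward; pixel columns grow to the right and rows downward; lengths in m; the calibration is good to about 2 mm. A picture is of the moment at which its call begins: read the wrist's pose just before it. camera_params takes no time and is no camera call.
- arm.close_job(): hands the job in; it is judged then, once.
Trained networks look in the newest picture that a camera, given by its name, has taken for a name from the list of things; names that differ only in an ending like _2 or _b are one class to them, and where a whole thing is asked for, a point or a joint stands for the part that bears it (a point fixed in the world has none). Each returns a list of dicts, best first, with "score" (0 to 1); they miss things now and then, are a little off and sometimes report something else, mostly with a low value. They report only what shows in the picture. A call takes as long as a camera call.
- arm.look_for(label, camera): "rect" ([left, top, right, bottom] in pixels, round what is visible of it).
- arm.cut_out(label, camera): "region" (480x640 bool, what is visible of it) and "rect" ([left, top, right, bottom] in pixels, round what is visible of it).
The state is a dict: "time_s": time; "q": joint angles; "qd": joint speeds; "effort": joint torques, N m; "tool_pos": TCP position; "tool_rot": TCP orientation; "contact_force": force on the tool from outside, world axes, zero at the start; "moment": the same for the moment, N m; "grip_width": finger opening in m; "grip_force": force on a finger pad.
Only numpy, scipy, OpenCV 4.12 (cv2) and the standard library are available. Lean on these libraries where they do the work, as an engineer would, in place of code of your own. Each camera call takes 0.05 s, during which the arm holds its last target. There are 200 camera calls.

### The job

Pack the amber jar of screws, the blue oblong tin and the red paint pot upright on the floor of the grey tray, side by side in a single row between the plain end wall and the orange divider, the tin's long side across the tray; set each one down rather than dropping it. Then slide the orange divider up snug against them, so that nothing can shift and its front face has come into the green band on the tray's rims, and let go. Leave the other things on the bench where they are.

Things in the scene. Friction and masses are not known exactly. Their poses are not given: they have to be found in the camera images.
- tray: Long open grey plastic tray fixed to the bench. Origin under it at bench level; x across, y along. Inside: x -35 to 35, y from -135 (plain end wall) to +150; walls 5 thick, rims 45 and inner floor 5 above the bench. The row is packed between the plain end wall and the divider's front face. Green band on both long rims from y=0 to y=25.
- stop (a point): Middle of the inner face of the tray's plain end wall, at the height of the tray's inner floor; axes as the tray's (y points into the tray towards the divider).
- divider (a joint): Slide of the orange divider, m: 0 fully back, growing towards the plain end wall (tray -y), up to 0.12. Its front face (66 wide, top 62 above the bench) is at tray y = 0.069 - value, so the room for the row is 0.204 - value; the three items side by side take 0.154. Friction 1.5 N, stays where left.
- divider_grip (a point): Gripping point on the divider's black upright rib, 45 behind the front face, 65 above the bench; the rib is 12 thick along the tray, 40 across it, its top 80 above the bench and its foot at 27. Axes as the tray's.
- jar: Amber glass jar of screws with a white lid: 58 diameter, 90 tall (straight glass up to 76, lid 55 diameter above). Origin at the centre of its underside, z up.
- tin: Blue oblong tin with pale label and small black off-centre cap: 62 along its x, 44 along its y, body 80 tall, cap to 92. Origin at the centre of its underside, z up.
- pot: Red round paint pot with a yellow band and steel top: 52 diameter, 88 tall (straight up to 85). Origin at the centre of its underside, z up.
- tape_roll: Grey roll of tape lying flat, 90 diameter, 24 high; leave alone. Origin at the centre of its underside.
- tape_measure: Yellow tape measure 62x34x36; leave alone. Origin at the centre of its underside.
- screwdriver: Screwdriver lying on the bench; leave alone. Lies along its x.
- hammer: Hammer lying on the bench; leave alone. Lies along its x.
- wrench: Wrench lying on the bench; leave alone. Lies along its x.
- glue: White glue bottle with orange cap, 54 diameter, 150 tall; leave alone. Origin at the centre of its underside.
- brush_cup: Open steel cup 80 diameter, 100 tall; leave alone. Origin at the centre of its underside.

How it is judged:
By the outcome, as a careful person would: the job done as asked, in the order asked, and still so for the second after the job is handed in, with the robot touching nothing.
It also fails if it takes over 72 s, if anything falls off the work surface, if the arm or the gripper's body presses on something with over 40 N, if the wrist force passes 120 N, or if a joint passes its speed limit or range.

## Working session

There is one attempt and no reset: what is moved stays moved. The work goes in short steps, Python scripts to look and compute and a tool call to move; the robot and the scene stay as the last step left them, time stands still between calls to the robot, and variables do not carry over. Pictures are saved under pics/ and viewed, at most 10 in all, crops included, and the job is handed in when it is done.

Besides the shell and the picture viewer there is one more tool, called after ">>>" by a JSON object that holds its "op" and its "data". apply_moves: Moves the arm, as the interface text tells. Shift numbers are shares of 25 cm and turn numbers shares of 90 degrees, none past 1 either way. Its arguments: {"type":"object","properties":{"motion":{"type":"array"},"hand":{"type":"number"},"grip_force":{"type":"number"}},"required":["motion"]}

```bash
mkdir -p pics; ls
python3 - <<'E'
from cell import arm
import cv2, numpy as np
s=arm.read_state(); print({k:np.round(v,3).tolist() for k,v in s.items()})
a=arm.camera("scene"); b=arm.camera("top")
cv2.imwrite("pics/scene.png",a); cv2.imwrite("pics/top.png",b)
for c in ("scene","top","wrist"): print(c,arm.camera_params(c))
for l in ("tray","divider","divider_grip","jar","tin","pot","glue","brush_cup","tape_roll","tape_measure"):
  for c in ("scene","top"):
    print(l,c,[(np.round(d["rect"]).tolist(),round(d["score"],2)) for d in arm.look_for(l,c)[:2]])
print(arm.read_state()["time_s"])
E
```

```text
pics
{'time_s': 0.0, 'q': [1.086, 0.616, -0.013, 1.425, 0.008, 1.103, -0.04], 'qd': [0.001, -0.0, -0.001, 0.001, -0.001, 0.0, 0.001], 'effort': [0.001, -45.893, 0.209, -16.574, -0.061, 0.02, 0.0], 'tool_pos': [0.287, -0.582, 0.217], 'tool_rot': [-3.139, 0.0, 0.458], 'contact_force': [-0.068, -0.205, 0.153], 'moment': [-0.037, 0.013, 0.056], 'grip_force': 0.0, 'grip_width': 0.093}
scene {'fx': 491.81033432968695, 'fy': 491.81033432968695, 'cx': 319.6843773928877, 'cy': 244.2009586280541, 'origin': array([ 1.23724108, -0.58830369,  0.8805471 ]), 'attitude': array([-2.30057032, -0.01471954,  0.83866241])}
top {'fx': 554.5908999176381, 'fy': 554.5908999176381, 'cx': 323.0460424774622, 'cy': 236.20429045722466, 'origin': array([0.3461093 , 0.02006946, 1.35879934]), 'attitude': array([-2.96140764e+00, -1.93621091e-03, -1.55766988e+00])}
wrist {'fx': 419.64536807358144, 'fy': 419.64536807358144, 'cx': 316.9481877712127, 'cy': 247.23580457075172, 'mount': array([[ 1.01081338e-03, -9.62396580e-01, -2.71646464e-01,
         7.44417349e-02],
       [ 9.99999484e-01,  9.46334173e-04,  3.68361440
[... 916 characters left out ...]
6.0, 190.0, 416.0, 257.0], 0.39)]
pot top [([363.0, 276.0, 389.0, 299.0], 0.9)]
glue scene [([176.0, 323.0, 211.0, 378.0], 0.68), ([372.0, 194.0, 402.0, 220.0], 0.47)]
glue top [([473.0, 201.0, 508.0, 232.0], 0.87)]
brush_cup scene [([376.0, 136.0, 403.0, 172.0], 0.67), ([175.0, 320.0, 211.0, 380.0], 0.18)]
brush_cup top [([95.0, 302.0, 139.0, 332.0], 0.89)]
tape_roll scene [([239.0, 288.0, 271.0, 330.0], 0.64), ([272.0, 255.0, 309.0, 284.0], 0.62)]
tape_roll top [([336.0, 237.0, 372.0, 277.0], 0.89), ([431.0, 247.0, 450.0, 275.0], 0.61)]
tape_measure scene [([315.0, 190.0, 417.0, 255.0], 0.68), ([199.0, 297.0, 233.0, 324.0], 0.63)]
tape_measure top [([430.0, 248.0, 449.0, 273.0], 0.86)]
1.1
```

Run:
```python
import cv2
b=cv2.imread("pics/top.png")[180:360,80:540]; a=cv2.imread("pics/scene.png")[130:400,130:450]
cv2.imwrite("pics/t2.png",cv2.resize(b,None,fx=1.73,fy=1.73,interpolation=3)); cv2.imwrite("pics/s2.png",cv2.resize(a,None,fx=2.2,fy=2.2,interpolation=3))
```

```text
(no output)
```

View pics/t2.png

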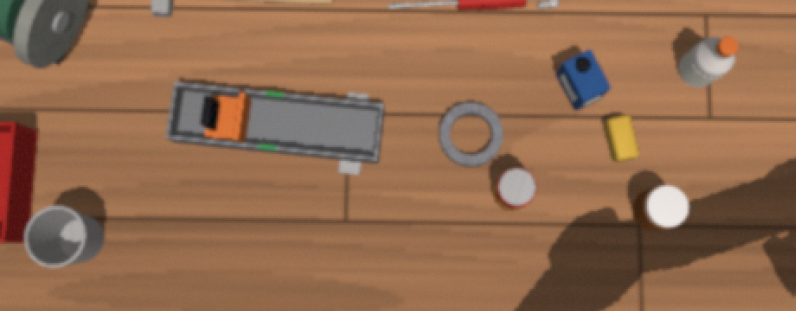

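View pics/s2.png

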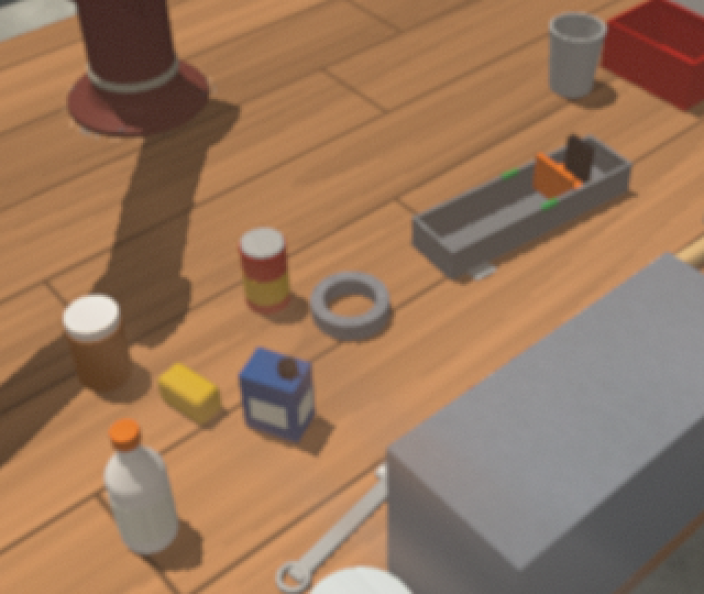

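The top view shows the tray at about (178–302, 226–274), with the plain end on the right (white tabs) and the divider at about x 210. The jar is at (465, 299), the pot at (378, 288) and the tin at (417, 225). All of them are upright. Next I'll fit the poses with silhouettes.

```bash
cat > h.py <<'E'
from cell import arm
import cv2, numpy as np
from scipy.optimize import minimize
from scipy.spatial.transform import Rotation as R
def cyl(r,z0,z1):
    t=np.linspace(0,2*np.pi,40,endpoint=False); return np.array([[r*np.cos(a),r*np.sin(a),z] for z in (z0,z1) for a in t])
def box(x0,x1,y0,y1,z0,z1): return np.array([[x,y,z] for x in (x0,x1) for y in (y0,y1) for z in (z0,z1)])
M=dict(jar=[np.vstack([cyl(.029,0,.076),cyl(.0275,.076,.09)])],pot=[cyl(.026,0,.088)],
 tin=[box(-.031,.031,-.022,.022,0,.08)],tray=[box(-.04,.04,-.14,.155,0,.045)])
def cam(c):
    """R,t world->cam at this moment, K"""
    p=arm.camera_params(c); K=(p['fx'],p['fy'],p['cx'],p['cy'])
    if 'mount' in p:
        s=arm.read_state(); Rt=R.from_euler('xyz',s['tool_rot']).as_matrix(); m=p['mount']
        return Rt@m[:3,:3], np.array(s['tool_pos'])+Rt@m[:3,3], K
    return R.from_euler('xyz',p['attitude']).as_matrix(), np.array(p['origin']), K
def proj(P,C):
    Rc,o,K=C; q=(P-o)@Rc; return np.c_[K[0]*q[:,0]/q[:,2]+K[2],K[1]*q[:,1]/q[:,2]+K[3]]
def ray(u,v,C):
    Rc,o,K=C; return o, Rc@np.array([(u-K[2])/K[0],(v-K[3])/K[1],1.])
def onplane(u,v,C,z):
    o,d=ray(u,v,C); return o+d*(z-o[2])/d[2]
def tri(obs):
    """obs: list of (u,v,C) -> point nearest the rays, worst miss"""
    A=0;b=0;L=[ray(*x) for x in obs]
    for o,d in L:
        d=d/np.linalg.norm(d);Q=np.eye(3)-np.outer(d,d);A=A+Q;b=b+Q@o
    p=np.linalg.solve(A,b); return p,max(np.linalg.norm(np.cross(p-o,d/np.linalg.norm(d))) for o,d in L)
def place(P,x): 
    c,s=np.cos(x[3]),np.sin(x[3]); return np.c_[c*P[:,0]-s*P[:,1],s*P[:,0]+c*P[:,1],P[:,2]]+x[:3]
S=4
def sil(name,x,C):
    im=np.zeros((480*S,640*S),np.uint8)
    for P in M[name]: cv2.fillConvexPoly(im,cv2.convexHull(np.round(proj(place(P,x),C)*S).astype(np.int32)),255)
    return cv2.resize(im,(640,480),interpolation=cv2.INTER_AREA)/255.
def fit(name,x0,obs,free=(0,1,2,3)):
    """obs: list of (mask,C); maximises the overlap"""
    x0=np.array(x0,float);free=list(free)
    def f(v):
        x=x0.copy();x[free]=v;e=0
        for m,C in obs:
            s=sil(name,x,C);e+=1-np.minimum(s,m).sum()/np.maximum(s,m).sum()
        return e/len(obs)
    sc=np.array([.015,.015,.01,.2])[free]
    v=x0[free]; 
    for k in (1,.3):
        sx=np.vstack([v]+[v+k*sc[i]*np.eye(len(free))[i] for i in range(len(free))])
        r=minimize(f,v,method='Nelder-Mead',options=dict(initial_simplex=sx,xatol=1e-4,fatol=1e-4,maxiter=200)); v=r.x
    x=x0.copy();x[free]=v;return x,1-r.fun
E
python3 - <<'E'
from h import *
np.set_printoptions(precision=4,suppress=True)
Cs={c:cam(c) for c in("scene","top")}
for c in Cs: arm.camera(c)
for l in("jar","pot","tin","tray"):
    obs=[]
    for c in("top","scene"):
        d=arm.cut_out(l,c)[0]; obs.append((d["region"].astype(float),Cs[c])); 
        if c=="top": r=d["rect"]; x0=onplane((r[0]+r[2])/2,(r[1]+r[3])/2,Cs[c],.04)
        print(l,c,np.round(d["rect"]),round(d["score"],2))
    best=max((fit(l,[x0[0],x0[1],0,y],obs,(0,1,2,3) if l in("tin","tray") else (0,1,2)) for y in ((0,.6,1.2,-.6) if l=="tin" else (0.,.2) if l=="tray" else (0,))),key=lambda t:t[1])
    print(l,best, np.hypot(*best[0][:2]))
print(arm.read_state()["time_s"])
E
```

```text
jar top [445. 286. 478. 313.] 0.71
jar scene [159. 264. 191. 308.] 0.55
jar (array([ 0.4362, -0.3061, -0.0024,  0.    ]), np.float64(0.8975971590695555)) 0.5328699685674433
pot top [366. 278. 391. 300.] 0.82
pot scene [240. 235. 261. 273.] 0.77
pot (array([ 0.4591, -0.1078, -0.0029,  0.    ]), np.float64(0.9017643947980827)) 0.4716222281224165
tin top [401. 210. 432. 243.] 0.59
tin scene [238. 292. 273. 330.] 0.72
tin (array([ 0.6139, -0.2059, -0.0012,  0.4811]), np.float64(0.9024107780908935)) 0.6475503416632339
tray top [175. 227. 304. 281.] 0.96
tray scene [316. 192. 416. 256.] 0.97
tray (array([ 0.5489,  0.2165, -0.0036, -0.0911]), np.float64(0.9450172794020636)) 0.5900729472723977
1.6
```

>>> {"op": "apply_moves", "data": {"motion": [[[0.84,-0.41,-0.12,-0.65],[0.84,-0.41,-0.12,-0.65],[0.84,-0.41,-0.12,-0.65],[0.84,-0.41,-0.12,-0.65],[0.84,-0.41,-0.12,-0.65],[0.84,-0.41,-0.12,-0.65],[0.84,-0.41,-0.12,-0.65],[0.84,-0.41,-0.12,-0.65]]], "hand": 93}}

```text
time_s: 2.4
tool_pos: [0.4304, -0.3982, 0.2487]
tool_rot: [3.141, -0.0, 1.479]
contact_force: [-0.6, 0.7, -0.5]
grip_width: 0.0931
grip_force: 0.0
```

>>> {"op": "apply_moves", "data": {"motion": [[[0.66,0.3,0,0],[0.66,0.3,0,0],[0.66,0.3,0,0],[0.66,0.3,0,0],[0.66,0.3,0,0],[0.66,0.3,0,0]]]}}

```text
time_s: 3.0
tool_pos: [0.5203, -0.2407, 0.2486]
tool_rot: [-3.141, 0.001, 1.478]
contact_force: [-0.2, -0.7, -0.5]
grip_width: 0.093
grip_force: 0.0
```

```bash
cat > w1.py <<'E'
from h import *
import sys,pickle,time
n=sys.argv[1]; labels=sys.argv[2:]
C=cam("wrist"); im=arm.camera("wrist"); cv2.imwrite(f"pics/w{n}.png",im)
out=dict(C=C,im=im)
for l in labels:
    L=arm.cut_out(l,"wrist")
    if L:
        out[l]=L[0]; print(l,[(np.round(d["rect"]).tolist(),round(d["score"],2)) for d in L[:2]])
pickle.dump(out,open(f"w{n}.pkl","wb"))
s=arm.read_state();print(s["time_s"],np.round(s["tool_pos"],4),np.round(s["tool_rot"],4))
E
python3 w1.py 1 jar pot tin tape_roll
```

```text
jar [([199.0, 250.0, 269.0, 337.0], 0.79)]
pot [([182.0, 14.0, 265.0, 99.0], 0.69)]
tin [([370.0, 124.0, 478.0, 210.0], 0.81)]
tape_roll [([271.0, 0.0, 373.0, 43.0], 0.78)]
3.25 [ 0.5193 -0.2427  0.2486] [-3.1411e+00  6.0000e-04  1.4750e+00]
```

View pics/w1.png

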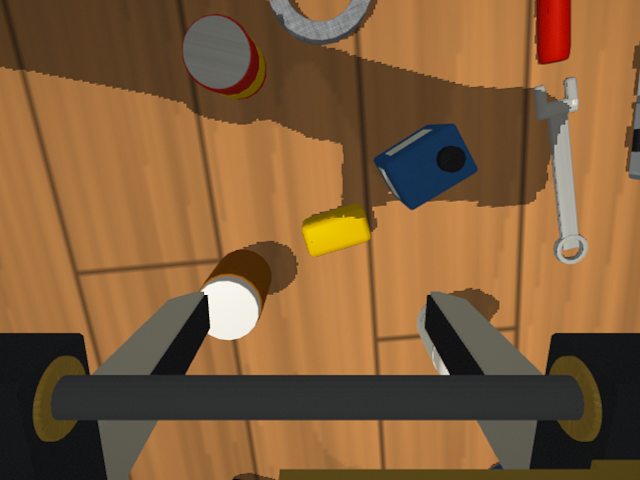

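>>> {"op": "apply_moves", "data": {"motion": [[[0,-0.36,-0.16,0],[0,-0.36,-0.16,0],[0,-0.36,-0.16,0]]]}}

```text
time_s: 3.55
tool_pos: [0.4264, -0.2344, 0.291]
tool_rot: [3.141, 0.003, 1.473]
contact_force: [0.2, -0.1, 0.4]
grip_width: 0.0927
grip_force: 0.0
```

```bash
python3 w1.py 2 jar pot tin
cat > f.py <<'E'
from h import *
import pickle
np.set_printoptions(precision=4,suppress=True)
W=[pickle.load(open(f"w{i}.pkl","rb")) for i in(1,2)]
X=dict(jar=[.436,-.306,0,0],pot=[.459,-.108,0,0],tin=[.614,-.206,0,.48])
for l in X:
    obs=[(w[l]["region"].astype(float),w["C"]) for w in W if l in w]
    for fr in ((0,1),(0,1,2)):
        if l=="tin": fr=fr+(3,)
        x,q=fit(l,X[l],obs,fr); print(l,x,round(q,3))
    if len(obs)>1: 
        for o in obs: print("  single",fit(l,X[l],[o],(0,1,3) if l=="tin" else (0,1)))
E
python3 f.py
```

```text
jar [([305.0, 238.0, 363.0, 314.0], 0.93)]
pot [([309.0, 25.0, 373.0, 99.0], 0.83)]
tin [([454.0, 120.0, 565.0, 197.0], 0.57)]
3.75 [ 0.4311 -0.233   0.2885] [ 3.1410e+00 -3.0000e-04  1.4782e+00]
jar [ 0.4365 -0.3062  0.      0.    ] 0.923
jar [ 0.4364 -0.3076 -0.0035  0.    ] 0.929
  single (array([ 0.4363, -0.3063,  0.    ,  0.    ]), np.float64(0.8876752548957115))
  single (array([ 0.4367, -0.3065,  0.    ,  0.    ]), np.float64(0.9593069617959066))
pot [ 0.4591 -0.1082  0.      0.    ] 0.952
pot [ 0.459  -0.1072 -0.0049  0.    ] 0.969
  single (array([ 0.4597, -0.1084,  0.    ,  0.    ]), np.float64(0.9456650795359978))
  single (array([ 0.4588, -0.1083,  0.    ,  0.    ]), np.float64(0.9618907975902004))
tin [ 0.6136 -0.2043  0.      0.4524] 0.954
tin [ 0.6156 -0.2049 -0.0057  0.4728] 0.969
  single (array([ 0.6133, -0.2041,  0.    ,  0.4775]), np.float64(0.9546107198216084))
  single (array([ 0.6136, -0.2043,  0.    ,  0.433 ]), np.float64(0.9553575781130529))
```

View pics/w2.png

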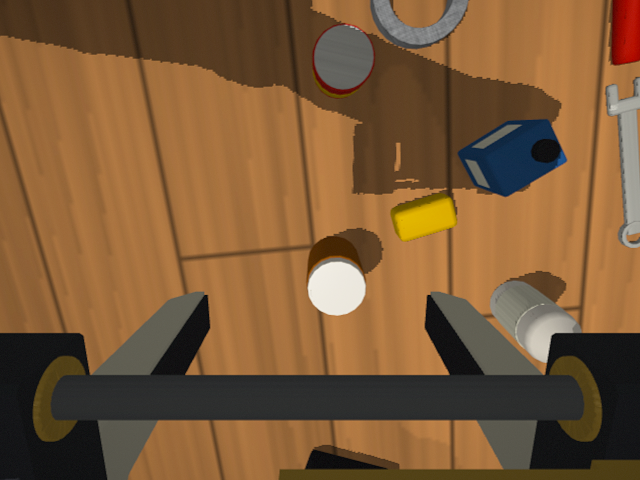

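>>> {"op": "apply_moves", "data": {"motion": [[[0.84,0.17,0,0],[0.84,0.17,0,0],[0.84,0.17,0,0],[0.84,0.17,0,0],[0.84,0.17,0,0]]]}}

```text
time_s: 4.25
tool_pos: [0.4939, -0.0197, 0.2882]
tool_rot: [3.141, -0.005, 1.49]
contact_force: [-0.5, -0.3, -0.4]
grip_width: 0.0934
grip_force: 0.0
```

>>> {"op": "apply_moves", "data": {"motion": [[[0.84,0.17,0,0],[0.84,0.17,0,0],[0.84,0.17,0,0],[0.84,0.17,0,0],[0.84,0.17,0,0]]]}}

```text
time_s: 4.75
tool_pos: [0.5536, 0.1861, 0.2873]
tool_rot: [-3.139, -0.006, 1.488]
contact_force: [-0.8, 0.3, -0.8]
grip_width: 0.0931
grip_force: 0.0
```

```bash
python3 w1.py 3 tray divider divider_grip
```

```text
tray [([262.0, 0.0, 364.0, 314.0], 0.91)]
divider [([277.0, 62.0, 350.0, 122.0], 0.75)]
divider_grip [([275.0, 58.0, 345.0, 124.0], 0.58), ([297.0, 362.0, 352.0, 435.0], 0.54)]
4.95 [0.5541 0.1764 0.2877] [-3.1403e+00  1.9000e-03  1.4776e+00]
```

>>> {"op": "apply_moves", "data": {"motion": [[[-0.36,0.2,0,0],[-0.36,0.2,0,0],[-0.36,0.2,0,0]]]}}

```text
time_s: 5.25
tool_pos: [0.5981, 0.07, 0.2877]
tool_rot: [3.14, 0.009, 1.46]
contact_force: [0.4, 0.4, -0.6]
grip_width: 0.093
grip_force: 0.0
```

```bash
python3 w1.py 4 tray divider divider_grip
```

```text
tray [([199.0, 0.0, 314.0, 208.0], 0.61)]
divider_grip [([187.0, 338.0, 239.0, 374.0], 0.44)]
5.45 [0.5947 0.0831 0.2888] [-3.1411e+00 -4.0000e-04  1.4776e+00]
```

View pics/w3.png

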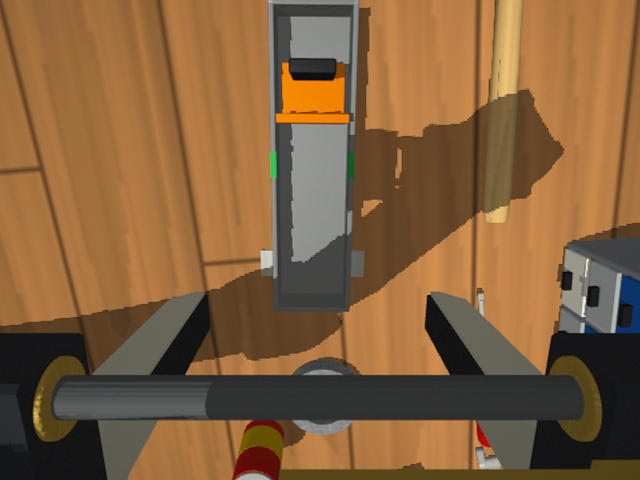

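View pics/w4.png

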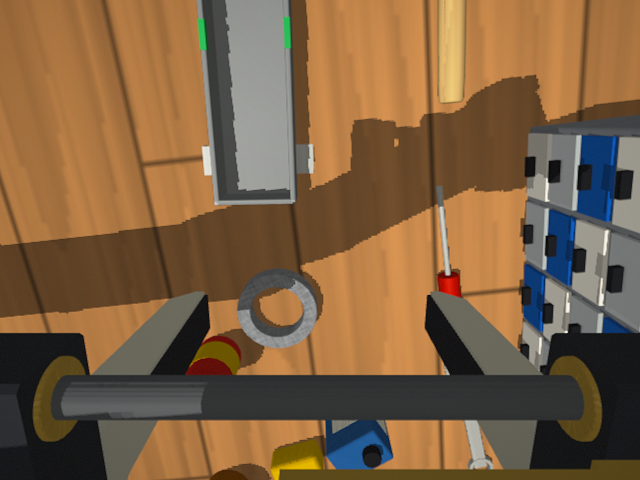

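Run:
```python
from h import *
import pickle
np.set_printoptions(precision=4,suppress=True)
W=[pickle.load(open(f"w{i}.pkl","rb")) for i in(3,4)]
obs=[(w["tray"]["region"].astype(float),w["C"]) for w in W]
x0=[.549,.2165,0,-.091]
for o in (obs,obs[:1],obs[1:]): print(fit("tray",x0,o,(0,1,3)))
x,q=fit("tray",x0,obs,(0,1,2,3)); print(x,q)
xt,_=fit("tray",x0,obs,(0,1,3))
t=lambda p:(place(np.array([p-xt[:3]]),[0,0,0,-xt[3]]))[0]*1000
C=W[0]["C"]
# hand-picked edges, w3: divider top front edge ends, green marks
for u,v,z in((276,116,.062),(350,117,.062),(312,68,.08),(273,152,.045),(273,178,.045),(351,152,.045),(351,178,.045)): print(u,v,t(onplane(u,v,C,z)))
hsv=cv2.cvtColor(W[0]["im"],cv2.COLOR_BGR2HSV); g=cv2.inRange(hsv,(45,120,60),(75,255,255)); g[:, :250]=0; ys,xs=np.nonzero(g)
for s in (xs<310,xs>=310): print("green",xs[s].min(),xs[s].max(),ys[s].min(),ys[s].max(), t(onplane(xs[s].mean(),ys[s].min()-.5,C,.045)),t(onplane(xs[s].mean(),ys[s].max()+.5,C,.045)))
P=place(np.array([[sx*.04,sy,.045] for sx in(-1,1) for sy in(-.14,-.135)]),xt)
for w in W: print(proj(P,w["C"]))
```

```text
(array([ 0.5494,  0.2165,  0.    , -0.0915]), np.float64(0.9600107074112711))
(array([ 0.5495,  0.2165,  0.    , -0.0904]), np.float64(0.96694612289552))
(array([ 0.5494,  0.2167,  0.    , -0.0912]), np.float64(0.9537273753865746))
[ 0.5495  0.2167  0.0005 -0.0905] 0.9600732630617725
276 116 [-31.9796  56.965   62.    ]
350 117 [34.2109 56.7766 62.    ]
312 68 [ 0.215  94.6841 80.    ]
273 152 [-37.0033  24.6965  45.    ]
273 178 [-37.4388   0.0836  45.    ]
351 152 [37.3763 25.4632 45.    ]
351 178 [38.1568  0.877  45.    ]
green 270 276 151 177 [-36.7498  26.0947  45.    ] [-37.1976   0.567   45.    ]
green 348 354 152 178 [37.2254 25.9269 45.    ] [38.0336  0.3948 45.    ]
[[272.922  311.3801]
 [272.8379 307.0048]
 [348.5155 312.1871]
 [348.6585 307.8139]]
[[214.2538 205.8465]
 [213.8142 200.8273]
 [295.276  204.3934]
 [295.1111 199.3654]]
```

>>> {"op": "apply_moves", "data": {"motion": [[[-0.8,-0.24,0.2,0],[-0.8,-0.24,0.2,0],[-0.8,-0.24,0.2,0],[-0.8,-0.24,0.2,0],[-0.8,-0.24,0.2,0]]]}}

```text
time_s: 5.95
tool_pos: [0.5137, -0.1153, 0.2375]
tool_rot: [-3.137, 0.004, 1.472]
contact_force: [-0.1, -0.2, -0.5]
grip_width: 0.0928
grip_force: 0.0
```

>>> {"op": "apply_moves", "data": {"motion": [[[-0.8,-0.24,0.3,0],[-0.8,-0.24,0.3,0],[-0.8,-0.24,0.3,0],[-0.8,-0.24,0.3,0],[-0.8,-0.24,0.3,0],[-0.8,-0.24,0.3,0],[-0.8,-0.24,0.3,0],[-0.8,-0.24,0.3,0]]]}}

```text
time_s: 6.75
tool_pos: [0.4411, -0.3009, 0.1646]
tool_rot: [3.139, -0.001, 1.484]
contact_force: [0.1, 0.9, -0.6]
grip_width: 0.0931
grip_force: 0.0
```

```bash
cat >> h.py <<'E'
T0=np.array([.5494,.2165,0,-.0915])
def go(p,yaw=None):
    """units of the move that brings the TCP to p (world), closing line yaw"""
    L=[arm.read_state() for _ in range(1)]; s=L[0]
    Rt=R.from_euler('xyz',s['tool_rot']).as_matrix(); d=Rt.T@(np.array(p)-s['tool_pos'])
    y=s['tool_rot'][2]; tr=0
    if yaw is not None: tr=-((yaw+np.pi/2-y+np.pi/2)%np.pi-np.pi/2)/(np.pi/2)
    print("t",round(s['time_s'],2),"pos",np.round(s['tool_pos'],4),"yaw",round(y,3),"units",np.round(d/.25,3),"turn",round(tr,3),"F",np.round(s['contact_force'],1),"grip",round(s['grip_width'],4),round(s['grip_force'],1))
def tray(x,y,z): return place(np.array([[x,y,z]]),T0)[0]
E
python3 -c "
from h import *
go([.4365,-.3063,.048],-.0915)"
```

```text
t 6.75 pos [ 0.4411 -0.3009  0.1646] yaw 1.484 units [-0.023 -0.018  0.466] turn 0.003 F [ 0.1  0.9 -0.6] grip 0.0931 0.0
```

>>> {"op": "apply_moves", "data": {"motion": [[[-0.023,-0.018,0.2,0],[-0.023,-0.018,0.35,0],[-0.023,-0.018,0.466,0],[-0.023,-0.018,0.466,0],[-0.023,-0.018,0.466,0]]]}}

```text
time_s: 7.25
tool_pos: [0.4357, -0.3075, 0.048]
tool_rot: [3.14, -0.001, 1.482]
contact_force: [-0.1, -0.1, 0.9]
grip_width: 0.0929
grip_force: 0.0
```

>>> {"op": "apply_moves", "data": {"motion": [[[0,0,0,0],[0,0,0,0],[0,0,0,0],[0,0,0,0],[0,0,0,0],[0,0,0,0],[0,0,0,0],[0,0,0,0]]], "hand": 45, "grip_force": 25}}

```text
time_s: 8.05
tool_pos: [0.4362, -0.3095, 0.048]
tool_rot: [3.137, 0.001, 1.479]
contact_force: [4.8, -1.6, 5.4]
grip_width: 0.0574
grip_force: 24.9
```

```bash
python3 -c "
from h import *
go(tray(0,-102.5e-3,.160),-.0915)"
```

```text
t 8.05 pos [ 0.4362 -0.3095  0.048 ] yaw 1.479 units [ 1.726  0.26  -0.448] turn -0.0 F [ 4.8 -1.6  5.4] grip 0.0574 24.9
```

>>> {"op": "apply_moves", "data": {"motion": [[[0,0,-0.1,0],[0,0,-0.25,0],[0,0,-0.42,0],[0.05,0.0,-0.5,0],[0.2,0.03,-0.5,0],[0.38,0.06,-0.5,0],[0.56,0.09,-0.5,0],[0.74,0.11,-0.5,0],[0.92,0.14,-0.5,0],[0.92,0.14,-0.5,0]]]}}

```text
time_s: 9.05
tool_pos: [0.4888, -0.0744, 0.1711]
tool_rot: [-3.137, -0.005, 1.492]
contact_force: [-0.3, 0.3, -3.3]
grip_width: 0.0572
grip_force: 24.9
```

>>> {"op": "apply_moves", "data": {"motion": [[[0.15,0.02,0,0],[0.33,0.05,0,0],[0.51,0.08,0,0],[0.68,0.1,0,0],[0.8,0.12,0,0],[0.8,0.12,0,0],[0.8,0.12,0,0],[0.8,0.12,0,0]]]}}

```text
time_s: 9.85
tool_pos: [0.5368, 0.1103, 0.1708]
tool_rot: [-3.138, 0.004, 1.476]
contact_force: [0.9, -0.9, -3.4]
grip_width: 0.0572
grip_force: 24.9
```

```bash
python3 w1.py 5 jar tray; python3 -c "
from h import *
go(tray(0,-102.5e-3,.054),-.0915)
go(tray(0,-102.5e-3,.054),-.0915)"
```

```text
jar [([234.0, 215.0, 397.0, 374.0], 0.77)]
tray [([250.0, 0.0, 394.0, 267.0], 0.6)]
10.0 [0.5378 0.1111 0.1718] [-3.1402e+00  1.6000e-03  1.4761e+00]
t 10.0 pos [0.5378 0.1111 0.1718] yaw 1.476 units [0.015 0.008 0.471] turn -0.002 F [-0.   0.2 -3.2] grip 0.0573 24.9
t 10.0 pos [0.5378 0.1111 0.1718] yaw 1.476 units [0.015 0.008 0.471] turn -0.002 F [-0.   0.2 -3.2] grip 0.0573 24.9
```

View pics/w5.png

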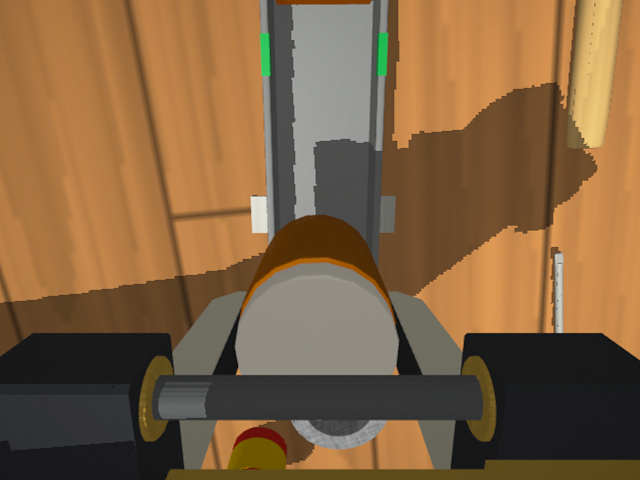

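```bash
python3 -c "
from h import *
import pickle
w=pickle.load(open('w5.pkl','rb'));C=w['C']
tt=lambda p:place(np.array([p-T0*[1,1,1,0]][:1])[:, :3] if 0 else np.array([np.array(p)-T0[:3]]),[0,0,0,-T0[3]])[0]*1000
print('tool',tt([.5378,.1111,.1718]))
m=w['jar']['region']; ys,xs=np.nonzero(m); v=ys.min(); print(v,xs[ys==v].mean())
print('jar front edge',tt(onplane(318,v-.5,C,.124)))
r=m[225]; u=np.nonzero(r)[0]; print(u.min(),u.max())
x,q=fit('jar',[.5378,.1111,.124,0],[(m.astype(float)*(np.arange(480)<330)[:,None],(C))],(0,1)) if 0 else (0,0)
"
```

```text
tool [  -1.92082632 -106.01900974  171.8       ]
215 317.0
jar front edge [ -3.19668445 -74.89308064 124.        ]
286 349
```

>>> {"op": "apply_moves", "data": {"motion": [[[0.008,0.01,0.1,0],[0.008,0.01,0.25,0],[0.008,0.01,0.38,0],[0.008,0.01,0.43,0],[0.008,0.01,0.45,0],[0.008,0.01,0.46,0],[0.008,0.01,0.467,0],[0.008,0.01,0.467,0]]]}}

```text
time_s: 10.8
tool_pos: [0.5418, 0.1152, 0.0565]
tool_rot: [3.139, -0.001, 1.479]
contact_force: [0.0, -0.7, -3.2]
grip_width: 0.0572
grip_force: 24.9
```

```bash
python3 -c "
from h import *
go(tray(0,-104.5e-3,.053),-.0915)"
```

```text
t 10.8 pos [0.5418 0.1152 0.0565] yaw 1.479 units [-0.012 -0.007  0.014] turn -0.0 F [ 0.  -0.7 -3.2] grip 0.0572 24.9
```

>>> {"op": "apply_moves", "data": {"motion": [[[0,0,0.004,0],[0,0,0.008,0],[0,0,0.012,0],[0,0,0.012,0],[0,0,0.012,0]]]}}

```text
time_s: 11.3
tool_pos: [0.5412, 0.1151, 0.053]
tool_rot: [3.141, -0.0, 1.479]
contact_force: [-0.3, -0.1, 1.6]
grip_width: 0.0571
grip_force: 24.9
```

>>> {"op": "apply_moves", "data": {"motion": [[[0,0,0,0],[0,0,0,0],[0,0,0,0],[0,0,-0.1,0],[0,0,-0.3,0],[0,0,-0.5,0],[-0.1,0,-0.6,0],[-0.3,0,-0.6,0],[-0.4,0,-0.6,0],[-0.4,0,-0.6,0]]], "hand": 85}}

```text
time_s: 12.3
tool_pos: [0.5315, 0.0096, 0.2023]
tool_rot: [-3.141, 0.004, 1.47]
contact_force: [0.5, 0.1, 0.1]
grip_width: 0.0849
grip_force: 0.0
```

```bash
python3 w1.py 6 jar tray tin; python3 -c "
from h import *
import pickle
w=pickle.load(open('w6.pkl','rb'))
x,q=fit('jar',list(tray(0,-.1,.005))+[0],[(w['jar']['region'].astype(float),w['C'])],(0,1)); print(q,place(np.array([x[:3]-T0[:3]]),[0,0,0,-T0[3]])*1000)
go([.614,-.2043,.17],.465)"
```

```text
jar [([270.0, 21.0, 363.0, 120.0], 0.58)]
tray [([244.0, 0.0, 389.0, 138.0], 0.55)]
tin [([385.0, 423.0, 480.0, 470.0], 0.91), ([315.0, 449.0, 377.0, 472.0], 0.74)]
12.5 [0.5318 0.0174 0.2024] [-3.1416e+00 -1.5000e-03  1.4815e+00]
0.9715036449949906 [[  0.44073587 -98.35278992   5.        ]]
t 12.5 pos [0.5318 0.0174 0.2024] yaw 1.481 units [-0.854  0.407  0.128] turn -0.353 F [-0.  -0.6 -0.1] grip 0.0851 0.0
```

View pics/w6.png

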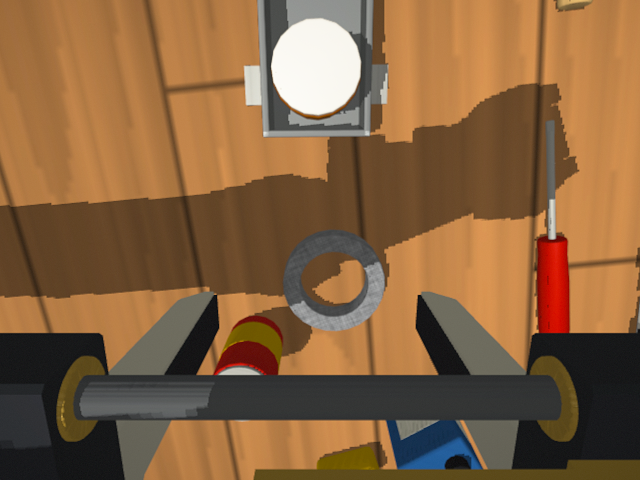

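>>> {"op": "apply_moves", "data": {"motion": [[[-0.854,0.407,0.1,-0.353],[-0.854,0.407,0.1,-0.353],[-0.854,0.407,0.1,-0.353],[-0.854,0.407,0.1,-0.353],[-0.854,0.407,0.13,-0.353],[-0.854,0.407,0.13,-0.353],[-0.854,0.407,0.13,-0.353]]], "hand": 93}}

```text
time_s: 13.2
tool_pos: [0.6137, -0.2051, 0.1689]
tool_rot: [3.141, -0.003, 2.034]
contact_force: [-0.2, 0.8, 0.1]
grip_width: 0.0932
grip_force: 0.0
```

```bash
python3 w1.py 7 tin; python3 -c "
from h import *
import pickle
w=pickle.load(open('w7.pkl','rb'))
print(fit('tin',[.614,-.204,0,.465],[(w['tin']['region'].astype(float),w['C'])],(0,1,3)))
go([.614,-.2043,.048],.465)"
```

```text
tin [([266.0, 200.0, 370.0, 284.0], 0.83)]
13.3 [ 0.6141 -0.2028  0.1703] [ 3.1399e+00 -1.9000e-03  2.0380e+00]
(array([ 0.61393759, -0.20362778,  0.        ,  0.47208135]), np.float64(0.9568543070065343))
t 13.3 pos [ 0.6141 -0.2028  0.1703] yaw 2.038 units [-0.006 -0.004  0.489] turn 0.001 F [0.1 0.3 0.5] grip 0.0927 0.0
```

View pics/w7.png

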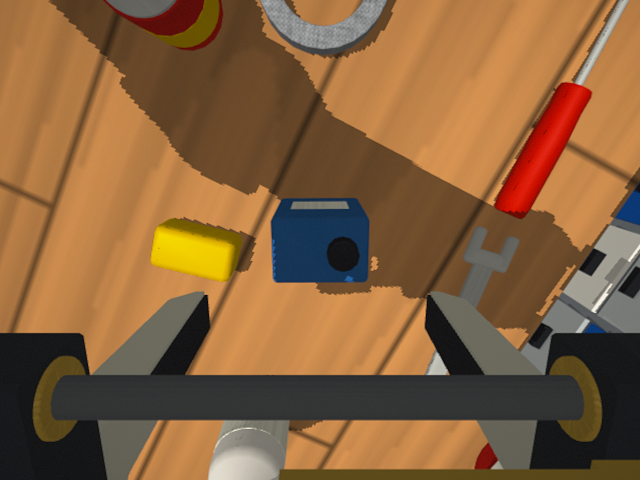

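>>> {"op": "apply_moves", "data": {"motion": [[[-0.004,-0.002,0.2,0],[-0.004,-0.002,0.36,0],[-0.004,-0.002,0.46,0],[-0.004,-0.002,0.489,0],[-0.004,-0.002,0.489,0]]]}}

```text
time_s: 13.8
tool_pos: [0.6137, -0.2054, 0.0477]
tool_rot: [3.142, -0.001, 2.036]
contact_force: [0.5, -0.1, 0.7]
grip_width: 0.093
grip_force: 0.0
```

>>> {"op": "apply_moves", "data": {"motion": [[[0,0,0,0],[0,0,0,0],[0,0,0,0],[0,0,0,0],[0,0,0,0],[0,0,0,0],[0,0,0,0]]], "hand": 50, "grip_force": 20}}

```text
time_s: 14.5
tool_pos: [0.6151, -0.2075, 0.0488]
tool_rot: [3.138, 0.002, 2.033]
contact_force: [3.2, 0.5, 4.5]
grip_width: 0.0619
grip_force: 20.0
```

>>> {"op": "apply_moves", "data": {"motion": [[[0,0,-0.1,0],[0,0,-0.25,0],[0,0,-0.42,0],[0,0,-0.5,0],[0,0,-0.5,0]]]}}

```text
time_s: 15.0
tool_pos: [0.6142, -0.208, 0.175]
tool_rot: [3.139, 0.003, 2.033]
contact_force: [0.5, 0.5, -2.1]
grip_width: 0.062
grip_force: 20.0
```

```bash
python3 -c "
from h import *
go(tray(0,-44.4e-3,.17),-.0915)"
```

```text
t 15.0 pos [ 0.6142 -0.208   0.175 ] yaw 2.033 units [1.485 0.432 0.017] turn 0.352 F [ 0.5  0.5 -2.1] grip 0.062 20.0
```

>>> {"op": "apply_moves", "data": {"motion": [[[0.12,0.03,-0.02,0.05],[0.28,0.08,-0.02,0.14],[0.45,0.13,-0.02,0.23],[0.62,0.18,-0.02,0.31],[0.75,0.22,-0.02,0.352],[0.85,0.25,-0.02,0.352],[0.85,0.25,-0.02,0.352]]]}}

```text
time_s: 15.7
tool_pos: [0.5713, 0.0162, 0.1753]
tool_rot: [-3.135, -0.002, 1.489]
contact_force: [-0.3, 0.9, -2.1]
grip_width: 0.0616
grip_force: 20.0
```

```bash
python3 -c "
from h import *
go(tray(0,-44.4e-3,.17),-.0915)"
```

```text
t 15.7 pos [0.5713 0.0162 0.1753] yaw 1.489 units [ 0.614 -0.154  0.024] turn 0.006 F [-0.3  0.9 -2.1] grip 0.0616 20.0
```

>>> {"op": "apply_moves", "data": {"motion": [[[0.15,-0.04,0,0],[0.32,-0.08,0,0],[0.5,-0.12,0,0],[0.6,-0.15,0,0],[0.61,-0.154,0,0],[0.61,-0.154,0,0],[0.61,-0.154,0,0]]]}}

```text
time_s: 16.4
tool_pos: [0.5501, 0.1623, 0.1763]
tool_rot: [-3.14, 0.003, 1.477]
contact_force: [0.2, -0.7, -2.4]
grip_width: 0.0618
grip_force: 20.0
```

```bash
python3 w1.py 8 tin tray; python3 -c "
from h import *
import pickle
w=pickle.load(open('w8.pkl','rb'));C=w['C'];m=w['tin']['region']
tt=lambda p:place(np.array([np.array(p)-T0[:3]]),[0,0,0,-T0[3]])[0]*1000
s=arm.read_state();z=s['tool_pos'][2]-.048
print('tool',tt(s['tool_pos']))
ys,xs=np.nonzero(m); v=ys.min(); print(v,xs[ys<v+3].min(),xs[ys<v+3].max())
for u in (xs[ys<v+3].min(),xs[ys<v+3].max()): print('front edge',tt(onplane(u,v-.5,C,z)))
go(tray(0,-44.4e-3,.053),-.0915)"
```

```text
tin [([226.0, 231.0, 404.0, 376.0], 0.88)]
tray [([245.0, 0.0, 371.0, 234.0], 0.91)]
16.55 [0.5504 0.1633 0.1772] [-3.1411e+00  1.5000e-03  1.4769e+00]
tool [  5.90122066 -52.8845651  177.18379048]
229 258 374
front edge [-26.0255205  -29.37877974 129.18379048]
front edge [ 34.72571293 -29.43688693 129.18379048]
t 16.55 pos [0.5504 0.1633 0.1772] yaw 1.477 units [ 0.035 -0.023  0.497] turn -0.002 F [-0.4 -0.1 -1.7] grip 0.0617 20.0
```

View pics/w8.png

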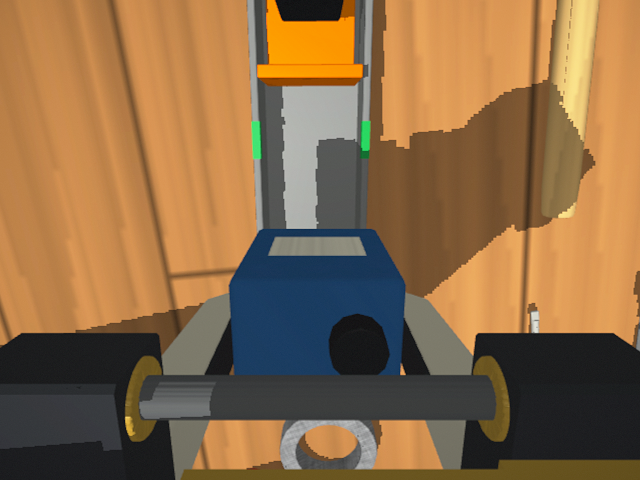

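>>> {"op": "apply_moves", "data": {"motion": [[[0.02,-0.018,0.02,0],[0.028,-0.018,0.12,0],[0.028,-0.018,0.26,0],[0.028,-0.018,0.38,0],[0.028,-0.018,0.45,0],[0.028,-0.018,0.475,0],[0.028,-0.018,0.482,0],[0.028,-0.018,0.482,0]]]}}

```text
time_s: 17.35
tool_pos: [0.5467, 0.1735, 0.0579]
tool_rot: [3.14, -0.001, 1.48]
contact_force: [-0.1, -0.5, -2.5]
grip_width: 0.0621
grip_force: 20.0
```

>>> {"op": "apply_moves", "data": {"motion": [[[0,0,0.004,0],[0,0,0.008,0],[0,0,0.012,0],[0,0,0.016,0],[0,0,0.016,0],[0,0,0.016,0]]]}}

```text
time_s: 17.95
tool_pos: [0.5464, 0.1733, 0.0537]
tool_rot: [3.141, -0.0, 1.48]
contact_force: [-1.0, -0.6, 3.1]
grip_width: 0.0618
grip_force: 20.0
```

>>> {"op": "apply_moves", "data": {"motion": [[[0,0,0,0],[0,0,0,0],[0,0,0,0],[0,0,-0.1,0],[0,0,-0.3,0],[0,0,-0.5,0],[-0.1,0,-0.6,0],[-0.3,-0.05,-0.6,0],[-0.5,-0.1,-0.6,0],[-0.6,-0.1,-0.6,0],[-0.6,-0.1,-0.6,0]]], "hand": 88}}

```text
time_s: 19.05
tool_pos: [0.5069, 0.02, 0.203]
tool_rot: [-3.141, 0.004, 1.471]
contact_force: [-0.2, -0.1, -0.2]
grip_width: 0.0882
grip_force: 0.0
```

```bash
python3 w1.py 9 jar tray tin pot; python3 -c "
from h import *
import pickle
w=pickle.load(open('w9.pkl','rb'))
for n,y,f in (('jar',-.098,(0,1)),('tin',-.044,(0,1,3))):
  x,q=fit(n,list(tray(0,y,.005))+[T0[3]],[(w[n]['region'].astype(float),w['C'])],f); print(n,q,place(np.array([x[:3]-T0[:3]]),[0,0,0,-T0[3]])*1000,x[3]-T0[3])
go([.459,-.1083,.16],-.0915)"
```

```text
jar [([310.0, 33.0, 401.0, 129.0], 0.63), ([561.0, 129.0, 594.0, 331.0], 0.26)]
tray [([275.0, 0.0, 420.0, 150.0], 0.64)]
tin [([306.0, 2.0, 411.0, 45.0], 0.57)]
pot [([247.0, 322.0, 308.0, 430.0], 0.72)]
19.3 [0.508  0.0281 0.2032] [ 3.1413e+00 -1.4000e-03  1.4836e+00]
jar 0.9708251601289267 [[  0.29780433 -98.15765533   5.        ]] 0.0
tin 0.9196485918738996 [[ -0.25120285 -37.94375008   5.        ]] 0.02019964549134773
t 19.3 pos [0.508  0.0281 0.2032] yaw 1.484 units [-0.561 -0.148  0.172] turn 0.003 F [ 0.6 -0.4  0.1] grip 0.0876 0.0
```

View pics/w9.png

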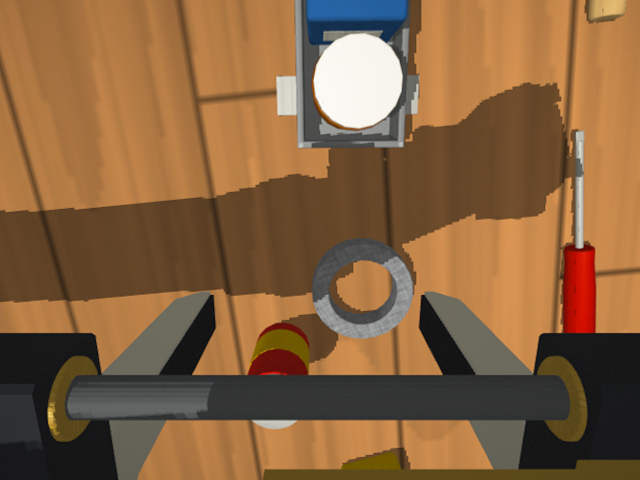

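>>> {"op": "apply_moves", "data": {"motion": [[[-0.18,-0.05,0.05,0],[-0.36,-0.1,0.1,0],[-0.54,-0.14,0.15,0],[-0.561,-0.148,0.172,0],[-0.561,-0.148,0.172,0],[-0.561,-0.148,0.172,0]]], "hand": 93}}

```text
time_s: 19.9
tool_pos: [0.4594, -0.108, 0.1605]
tool_rot: [3.14, -0.002, 1.484]
contact_force: [0.6, 0.8, -0.4]
grip_width: 0.0926
grip_force: 0.0
```

```bash
python3 w1.py 10 pot; python3 -c "
from h import *
import pickle
w=pickle.load(open('w10.pkl','rb'))
print(fit('pot',[.459,-.108,0,0],[(w['pot']['region'].astype(float),w['C'])],(0,1)))
go([.459,-.1083,.048],-.0915)
tt=lambda p:place(np.array([np.array(p)-T0[:3]]),[0,0,0,-T0[3]])[0]*1000
for n,u in ((3,313),(8,310)):
  w=pickle.load(open(f'w{n}.pkl','rb')); col=w['im'][:140,u-12:u+12].mean(1); print([ (i,np.round(col[i]).astype(int).tolist()) for i in range(60,130) if np.abs(col[i]-col[i-1]).max()>15])
  for v in (range(112,125,3) if n==3 else range(63,88,3)): print(n,v,np.round(tt(onplane(u,v,w['C'],.062))[1],1),end=' ')
"
```

```text
20.0 [ 0.4596 -0.1079  0.1608] [ 3.1397e+00 -1.2000e-03  1.4848e+00]Traceback (most recent call last):
  File "<string>", line 5, in <module>
    print(fit('pot',[.459,-.108,0,0],[(w['pot']['region'].astype(float),w['C'])],(0,1)))
                                       ~^^^^^^^
KeyError: 'pot'
```

>>> {"op": "apply_moves", "data": {"motion": [[[0,0,0.15,0],[0,0,0.3,0],[0,0,0.42,0],[0,0,0.45,0],[0,0,0.45,0]]]}}

```text
time_s: 20.5
tool_pos: [0.4585, -0.1089, 0.0473]
tool_rot: [-3.141, -0.001, 1.483]
contact_force: [0.1, -0.3, 0.5]
grip_width: 0.0931
grip_force: 0.0
```

>>> {"op": "apply_moves", "data": {"motion": [[[0,0,0,0],[0,0,0,0],[0,0,0,0],[0,0,0,0],[0,0,0,0],[0,0,0,0],[0,0,0,0],[0,0,0,0]]], "hand": 40, "grip_force": 22}}

```text
time_s: 21.3
tool_pos: [0.4593, -0.1104, 0.0481]
tool_rot: [3.139, -0.0, 1.48]
contact_force: [1.8, -1.2, 2.8]
grip_width: 0.0517
grip_force: 22.0
```

>>> {"op": "apply_moves", "data": {"motion": [[[0,0,-0.1,0],[0,0,-0.25,0],[0,0,-0.42,0],[0.05,0,-0.52,0],[0.05,0,-0.52,0]]]}}

```text
time_s: 21.8
tool_pos: [0.4608, -0.0963, 0.1802]
tool_rot: [3.136, -0.0, 1.483]
contact_force: [0.5, -0.4, -4.1]
grip_width: 0.0514
grip_force: 22.0
```

```bash
python3 -c "
from h import *
import pickle
go(tray(0,9e-3,.175),-.0915)
tt=lambda p:place(np.array([np.array(p)-T0[:3]]),[0,0,0,-T0[3]])[0]*1000
for n,u in ((3,313),(8,310)):
  w=pickle.load(open(f'w{n}.pkl','rb')); col=w['im'][:140,u-12:u+12].mean(1); print([ (i,np.round(col[i]).astype(int).tolist()) for i in range(60,130) if np.abs(col[i]-col[i-1]).max()>15])
  for v in (range(112,125,3) if n==3 else range(63,88,3)): print(n,v,np.round(tt(onplane(u,v,w['C'],.062))[1],1),end=' ')
"
```

```text
t 21.8 pos [ 0.4608 -0.0963  0.1802] yaw 1.483 units [1.314 0.243 0.023] turn 0.002 F [ 0.5 -0.4 -4.1] grip 0.0514 22.0
[(72, [32, 30, 31]), (80, [5, 65, 132]), (81, [0, 128, 243]), (111, [0, 110, 210]), (112, [0, 77, 153]), (114, [0, 116, 233]), (115, [0, 136, 246]), (122, [0, 107, 226]), (123, [47, 69, 113]), (124, [118, 127, 139]), (125, [151, 153, 149])]
3 112 60.7 3 115 58.1 3 118 55.6 3 121 53.0 3 124 50.4 [(64, [0, 122, 238]), (65, [0, 140, 250]), (66, [0, 156, 253]), (77, [0, 108, 230]), (78, [0, 60, 125]), (85, [62, 94, 148]), (86, [144, 158, 169]), (87, [176, 180, 175])]
8 63 59.8 8 66 58.1 8 69 56.4 8 72 54.7 8 75 52.9 8 78 51.2 8 81 49.4 8 84 47.7 8 87 45.9
```

>>> {"op": "apply_moves", "data": {"motion": [[[0.1,0.02,0,0],[0.26,0.05,0,0],[0.44,0.08,0,0],[0.62,0.11,0,0],[0.8,0.15,0,0],[0.8,0.15,0,0]]]}}

```text
time_s: 22.4
tool_pos: [0.5141, 0.1066, 0.1757]
tool_rot: [-3.139, -0.006, 1.493]
contact_force: [-0.2, -0.1, -1.7]
grip_width: 0.0522
grip_force: 22.0
```

>>> {"op": "apply_moves", "data": {"motion": [[[0.13,0.02,0,0],[0.28,0.05,0,0],[0.42,0.07,0,0],[0.5,0.09,0,0],[0.52,0.09,0,0],[0.52,0.09,0,0],[0.52,0.09,0,0],[0.52,0.09,0,0]]]}}

```text
time_s: 23.2
tool_pos: [0.5488, 0.2228, 0.1771]
tool_rot: [-3.141, 0.002, 1.478]
contact_force: [-0.7, 0.3, -2.7]
grip_width: 0.0519
grip_force: 22.0
```

```bash
python3 w1.py 11 pot; python3 -c "
from h import *
import pickle
w=pickle.load(open('w11.pkl','rb'));C=w['C'];m=w['pot']['region']
tt=lambda p:place(np.array([np.array(p)-T0[:3]]),[0,0,0,-T0[3]])[0]*1000
s=arm.read_state();z=s['tool_pos'][2]-.048
print('tool',tt(s['tool_pos']))
ys,xs=np.nonzero(m); v=ys.min(); u=xs[ys==v].mean(); print(v,u)
print('front edge',tt(onplane(u,v-.5,C,z)))
go(tray(0,11e-3,.053),-.0915)
from h import *
Cs={c:cam(c) for c in('scene','top')}
for c in Cs: 
  arm.camera(c)
  for l in ('tin','jar'):
    L=arm.cut_out(l,c)
    for d in L[:2]: print(c,l,np.round(d['rect']),round(d['score'],2))
"
```

```text
pot [([242.0, 223.0, 391.0, 376.0], 0.98)]
23.3 [0.549  0.2236 0.1777] [-3.1416e+00  1.0000e-03  1.4783e+00]
tool [ -1.06784082   7.07381189 177.65949463]
222 315.5
front edge [ -2.74577653  34.43557594 129.65949463]
t 23.3 pos [0.549  0.2236 0.1777] yaw 1.478 units [0.016 0.004 0.499] turn -0.001 F [-0.3  0.2 -2.5] grip 0.0517 22.0
scene tin [340. 203. 371. 235.] 0.63
scene tin [436. 225. 482. 250.] 0.58
scene jar [325. 210. 349. 241.] 0.84
scene jar [271. 254. 307. 285.] 0.69
top tin [252. 234. 270. 259.] 0.82
top jar [270. 240. 297. 268.] 0.62
top jar [388. 162. 457. 186.] 0.28
```

>>> {"op": "apply_moves", "data": {"motion": [[[0.012,0.008,0.1,0],[0.012,0.008,0.24,0],[0.012,0.008,0.37,0],[0.012,0.008,0.45,0],[0.012,0.008,0.475,0],[0.012,0.008,0.484,0],[0.012,0.008,0.484,0]]]}}

```text
time_s: 24.3
tool_pos: [0.5519, 0.2288, 0.0576]
tool_rot: [3.14, -0.001, 1.48]
contact_force: [-0.6, 0.5, -2.6]
grip_width: 0.0515
grip_force: 22.0
```

>>> {"op": "apply_moves", "data": {"motion": [[[0,0,0.004,0],[0,0,0.008,0],[0,0,0.012,0],[0,0,0.016,0],[0,0,0.016,0],[0,0,0.016,0]]]}}

```text
time_s: 24.9
tool_pos: [0.5514, 0.2283, 0.0531]
tool_rot: [3.141, -0.0, 1.48]
contact_force: [-0.1, -1.0, 0.6]
grip_width: 0.052
grip_force: 22.0
```

>>> {"op": "apply_moves", "data": {"motion": [[[0,0,0,0],[0,0,0,0],[0,0,0,0],[0,0,-0.1,0],[0,0,-0.3,0],[0,0,-0.5,0],[-0.15,0,-0.6,0],[-0.35,0,-0.7,0],[-0.5,0,-0.7,0],[-0.5,0,-0.7,0],[-0.5,0,-0.7,0]]], "hand": 80}}

```text
time_s: 26.0
tool_pos: [0.5399, 0.1026, 0.2279]
tool_rot: [3.141, -0.0, 1.478]
contact_force: [0.5, 1.3, 0.0]
grip_width: 0.0803
grip_force: 0.0
```

```bash
python3 w1.py 12 jar tin pot divider; python3 -c "
from h import *
import pickle
w=pickle.load(open('w12.pkl','rb'))
for n,y,f in (('jar',-.098,(0,1)),('tin',-.042,(0,1,3)),('pot',.012,(0,1))):
  if n not in w: continue
  x,q=fit(n,list(tray(0,y,.005))+[T0[3]],[(w[n]['region'].astype(float),w['C'])],f); print(n,round(q,3),place(np.array([x[:3]-T0[:3]]),[0,0,0,-T0[3]])*1000,x[3]-T0[3])
tt=lambda p:place(np.array([np.array(p)-T0[:3]]),[0,0,0,-T0[3]])[0]*1000
go(tray(0,96.4e-3,.20),np.pi/2-.0915)"
```

```text
jar [([279.0, 162.0, 353.0, 248.0], 0.87)]
tin [([271.0, 98.0, 362.0, 163.0], 0.72)]
pot [([276.0, 2.0, 357.0, 96.0], 0.87)]
divider [([272.0, 4.0, 362.0, 12.0], 0.65), ([289.0, 318.0, 376.0, 375.0], 0.22)]
26.25 [0.5396 0.1056 0.2274] [-3.1408e+00 -9.0000e-04  1.4835e+00]
jar 0.961 [[  0.72859735 -97.93180659   5.        ]] 0.0
tin 0.982 [[ -0.2292709  -40.65080489   5.        ]] 0.0011372559133864812
pot 0.977 [[ 0.09300229 14.89259439  5.        ]] 0.0
t 26.25 pos [0.5396 0.1056 0.2274] yaw 1.484 units [0.831 0.002 0.11 ] turn -0.997 F [0.5 0.2 0.3] grip 0.08 0.0
```

>>> {"op": "apply_moves", "data": {"motion": [[[0.18,0,0,-0.095],[0.36,0,0.02,-0.19],[0.54,0,0.05,-0.285],[0.7,0,0.08,-0.38],[0.8,0,0.11,-0.475],[0.83,0,0.11,-0.57],[0.83,0,0.11,-0.665],[0.83,0,0.11,-0.76],[0.83,0,0.11,-0.855],[0.83,0,0.11,-0.95],[0.83,0,0.11,-0.997],[0.83,0,0.11,-0.997]]], "hand": 36}}

```text
time_s: 27.45
tool_pos: [0.5581, 0.3113, 0.1996]
tool_rot: [3.141, -0.001, 3.048]
contact_force: [0.6, -0.6, 0.8]
grip_width: 0.0359
grip_force: 0.0
```

```bash
python3 w1.py 13 divider divider_grip; python3 -c "
from h import *
import pickle
w=pickle.load(open('w13.pkl','rb'));C=w['C'];im=w['im']
tt=lambda p:place(np.array([np.array(p)-T0[:3]]),[0,0,0,-T0[3]])[0]*1000
s=arm.read_state();print('tool',tt(s['tool_pos']))
# predicted rib top and front-plate top-edge pixels for front=51.4
for n,P in (('rib',[(sx*20e-3,(96.4+sy*6)*1e-3,.08) for sx in(-1,1) for sy in(-1,1)]),('front',[(-.033,.0514,.062),(.033,.0514,.062)])):
  print(n,np.round(proj(np.array([tray(*p) for p in P]),C),1).tolist())
g=cv2.cvtColor(im,cv2.COLOR_BGR2HSV)
o=cv2.inRange(g,(5,150,70),(18,255,255)); k=cv2.inRange(g,(0,0,0),(180,255,60))
n,l,st,c=cv2.connectedComponentsWithStats(o); print('orange',[a.tolist() for a in st[1:] if a[4]>150])
n,l,st,c=cv2.connectedComponentsWithStats(k); print('dark',[a.tolist() for a in st[1:] if a[4]>150])
go(tray(0,96.4e-3,.046),np.pi/2-.0915)"
```

```text
divider [([254.0, 188.0, 334.0, 276.0], 0.58)]
divider_grip [([259.0, 184.0, 330.0, 276.0], 0.94)]
27.6 [0.5583 0.3109 0.2   ] [ 3.1414e+00 -3.0000e-04  3.0460e+00]
tool [  0.25037019  94.86320642 200.00016022]
rib [[310.5, 213.3], [327.8, 213.3], [310.8, 268.0], [327.5, 268.0]]
front [[257.2, 191.0], [260.6, 276.7]]
orange [[0, 0, 640, 375, 164528], [258, 186, 74, 91, 4609], [243, 421, 149, 49, 6379], [0, 424, 43, 56, 1957]]
dark [[553, 10, 41, 10, 154], [17, 186, 35, 20, 448], [312, 202, 17, 67, 1042], [104, 251, 35, 32, 835], [404, 277, 236, 192, 23008], [214, 295, 204, 93, 2850], [0, 333, 231, 147, 24280]]
t 27.6 pos [0.5583 0.3109 0.2   ] yaw 3.046 units [0.001 0.006 0.616] turn -0.003 F [-0.6 -0.5  0.4] grip 0.0359 0.0
```

>>> {"op": "apply_moves", "data": {"motion": [[[0,0.008,0.18,0],[0,0.008,0.36,0],[0,0.008,0.5,0],[0,0.008,0.57,0],[0,0.008,0.6,0],[0,0.008,0.616,0],[0,0.008,0.616,0]]]}}

```text
time_s: 28.3
tool_pos: [0.5594, 0.3132, 0.0474]
tool_rot: [3.14, 0.002, 3.046]
contact_force: [-0.2, -0.3, -0.1]
grip_width: 0.036
grip_force: 0.0
```

>>> {"op": "apply_moves", "data": {"motion": [[[0,0,0,0],[0,0,0,0],[0,0,0,0],[0,0,0,0],[0,0,0,0]]], "hand": 4, "grip_force": 20}}

```text
time_s: 28.8
tool_pos: [0.5592, 0.3127, 0.0469]
tool_rot: [3.141, 0.001, 3.047]
contact_force: [0.2, -0.5, 2.5]
grip_width: 0.012
grip_force: 20.0
```

>>> {"op": "apply_moves", "data": {"motion": [[[0,-0.012,0,0],[0,-0.024,0,0],[0,-0.036,0,0],[0,-0.044,0,0],[0,-0.052,0,0],[0,-0.06,0,0],[0,-0.068,0,0],[0,-0.076,0,0],[0,-0.084,0,0],[0,-0.092,0,0],[0,-0.1,0,0],[0,-0.1,0,0]]]}}

```text
time_s: 30.0
tool_pos: [0.5569, 0.2885, 0.0469]
tool_rot: [3.139, 0.001, 3.047]
contact_force: [2.3, 4.7, 5.2]
grip_width: 0.0122
grip_force: 20.0
```

```bash
python3 -c "
from h import *
go(tray(0,64e-3,.046),np.pi/2-.0915)"
```

```text
t 30.0 pos [0.5569 0.2885 0.0469] yaw 3.047 units [ 0.004 -0.034  0.004] turn -0.002 F [2.3 4.7 5.2] grip 0.0122 20.0
```

>>> {"op": "apply_moves", "data": {"motion": [[[0,-0.004,0,0],[0,-0.008,0,0],[0,-0.012,0,0],[0,-0.016,0,0],[0,-0.02,0,0],[0,-0.024,0,0],[0,-0.024,0,0]]]}}

```text
time_s: 30.7
tool_pos: [0.5565, 0.2835, 0.0469]
tool_rot: [3.137, 0.002, 3.047]
contact_force: [2.4, 5.0, 4.8]
grip_width: 0.0122
grip_force: 20.0
```

>>> {"op": "apply_moves", "data": {"motion": [[[0,-0.004,0,0],[0,-0.006,0,0],[0,-0.008,0,0],[0,-0.008,0,0]]]}}

```text
time_s: 31.1
tool_pos: [0.5563, 0.2817, 0.0469]
tool_rot: [3.137, 0.002, 3.047]
contact_force: [1.6, 6.6, 4.8]
grip_width: 0.0119
grip_force: 20.0
```

>>> {"op": "apply_moves", "data": {"motion": [[[0,-0.003,0,0],[0,-0.006,0,0],[0,-0.006,0,0]]]}}

```text
time_s: 31.4
tool_pos: [0.5562, 0.281, 0.0469]
tool_rot: [3.135, 0.002, 3.047]
contact_force: [2.7, 7.7, 3.5]
grip_width: 0.0116
grip_force: 20.0
```

>>> {"op": "apply_moves", "data": {"motion": [[[0,-0.003,0,0],[0,-0.006,0,0],[0,-0.006,0,0]]]}}

```text
time_s: 31.7
tool_pos: [0.5562, 0.281, 0.047]
tool_rot: [3.133, 0.002, 3.048]
contact_force: [3.6, 9.5, 1.5]
grip_width: 0.0117
grip_force: 20.0
```

>>> {"op": "apply_moves", "data": {"motion": [[[0,-0.004,0,0],[0,-0.008,0,0],[0,-0.008,0,0],[0,-0.008,0,0]]]}}

```text
time_s: 32.1
tool_pos: [0.5562, 0.281, 0.047]
tool_rot: [3.129, 0.003, 3.049]
contact_force: [4.1, 12.2, -1.5]
grip_width: 0.012
grip_force: 20.1
```

>>> {"op": "apply_moves", "data": {"motion": [[[0,0.005,0,0],[0,0.01,0,0],[0,0.016,0,0],[0,0.016,0,0]]]}}

```text
time_s: 32.5
tool_pos: [0.5562, 0.281, 0.0469]
tool_rot: [3.137, 0.002, 3.047]
contact_force: [2.4, 5.7, 4.6]
grip_width: 0.0117
grip_force: 20.0
```

>>> {"op": "apply_moves", "data": {"motion": [[[0,0,0,0],[0,0,0,0],[0,0,0,0],[0,0,0,0]]], "hand": 36}}

```text
time_s: 32.9
tool_pos: [0.5547, 0.2765, 0.045]
tool_rot: [-3.138, -0.002, 3.046]
contact_force: [-0.0, -0.5, -0.2]
grip_width: 0.0351
grip_force: 0.0
```

```bash
python3 -c "
from h import *
go(tray(0,64e-3,.2),np.pi/2-.0915)"
```

```text
t 32.9 pos [0.5547 0.2765 0.045 ] yaw 3.046 units [ 0.001  0.013 -0.62 ] turn -0.003 F [-0.  -0.5 -0.2] grip 0.0351 0.0
```

>>> {"op": "apply_moves", "data": {"motion": [[[0,0.012,-0.04,0],[0,0.012,-0.15,0],[0,0.012,-0.32,0],[0,0.012,-0.5,0],[0,0.012,-0.68,0],[0,0.012,-0.85,0],[0.3,-0.2,-0.95,0],[0.3,-0.35,-0.95,0],[0.3,-0.35,-0.95,0],[0.3,-0.35,-0.95,0]]]}}

```text
time_s: 33.9
tool_pos: [0.4713, 0.1957, 0.285]
tool_rot: [-3.138, 0.002, 3.044]
contact_force: [0.2, 0.3, -0.1]
grip_width: 0.0364
grip_force: 0.0
```

```bash
python3 w1.py 14 jar tin pot divider tray; python3 -c "
from h import *
import pickle
w=pickle.load(open('w14.pkl','rb'))
tt=lambda p:place(np.array([np.array(p)-T0[:3]]),[0,0,0,-T0[3]])[0]*1000
for n,y,f in (('jar',-.106,(0,1)),('tin',-.055,(0,1,3)),('pot',-.007,(0,1))):
  if n not in w: continue
  x,q=fit(n,list(tray(0,y,.005))+[T0[3]],[(w[n]['region'].astype(float),w['C'])],f); print(n,round(q,3),tt(x[:3]),x[3]-T0[3])
x,q=fit('tray',T0,[(w['tray']['region'].astype(float),w['C'])],(0,1,3)); print(x,q)
print('pred front', proj(np.array([tray(sx*.033,y,.062) for sx in(-1,1) for y in (.017,.019,.021)]),w['C']).round(1).tolist())
C=w['C'];c=[proj(np.array([tray(s,.019,.062)]),C)[0] for s in(-.03,.03)]
r0,r1=sorted(int(a[1]) for a in c);u=int((c[0][0]+c[1][0])/2)
for r in (r0+3,(r0+r1)//2,r1-3): print(r,[(k,w['im'][r,k].tolist()) for k in range(u-7,u+9)])
print('green y at rim px',proj(np.array([tray(sx*.0375,y,.045) for sx in(-1,1) for y in (0,.025)]),C).round(1).tolist())
"
```

```text
jar [([203.0, 249.0, 268.0, 321.0], 0.77)]
tin [([264.0, 250.0, 316.0, 327.0], 0.75)]
pot [([314.0, 251.0, 367.0, 324.0], 0.8)]
divider [([362.0, 252.0, 423.0, 313.0], 0.83)]
tray [([207.0, 217.0, 502.0, 321.0], 0.67)]
34.2 [0.4728 0.1996 0.2834] [ 3.1405e+00 -8.0000e-04  3.0477e+00]
jar 0.658 [  -0.43948184 -106.39472178    5.        ] 0.0
tin 0.832 [  0.17343954 -54.12006358   5.        ] -0.02444459322933537
pot 0.895 [-0.27955705 -6.76462489  5.        ] 0.0
[ 0.5407752   0.21919743  0.         -0.17294918] 0.5569336517617712
pred front [[364.7, 255.8], [366.8, 255.7], [368.8, 255.7], [363.0, 318.0], [365.0, 318.0], [367.0, 318.0]]
261 [(358, [0, 89, 123]), (359, [104, 116, 131]), (360, [143, 143, 140]), (361, [115, 125, 140]), (362, [42, 78, 132]), (363, [0, 61, 132]), (364, [0, 63, 132]), (365, [0, 63, 131]), (366, [0, 60, 126]), (367, [0, 84, 181]), (368, [0, 118, 239]), (369, [0, 129, 247]), (370, [0, 126, 244]), (371, [0, 124, 244]), (372, [0, 126, 244]), (373, [0, 124, 244])]
286 [(358, [193, 203, 205]), (359, [196, 206, 208]), (360, [163, 171, 173]), (361, [111, 118, 118]), (362, [100, 105, 103]), (363, [90, 96, 105]), (364, [56, 59, 108]), (365, [17, 18, 111]), (366, [7, 11, 102]), (367, [0, 38, 113]), (368, [0, 62, 135]), (369, [0, 68, 139]), (370, [0, 66, 138]), (371, [0, 67, 139]), (372, [0, 67, 139]), (373, [0, 67, 139])]
312 [(358, [100, 106, 107]), (359, [69, 72, 72]), (360, [22, 20, 18]), (361, [23, 22, 23]), (362, [26, 24, 24]), (363, [24, 24, 24]), (364, [26, 26, 25]), (365, [29, 26, 27]), (366, [24, 23, 22]), (367, [35, 36, 35]), (368, [84, 95, 97]), (369, [122, 138, 141]), (370, [130, 148, 151]), (371, [131, 148, 151]), (372, [131, 148, 151]), (373, [129, 145, 149])]
green y at rim px [[346.1, 246.6], [371.0, 246.5], [345.2, 315.0], [368.9, 314.9]]
```

```bash
python3 -c "
from cell import arm
print(arm.close_job())"
```

```text
the job is handed in; nothing more can be done
None
```

The jar, tin and pot stand upright in a row in the tray, with the divider pushed up snug (front face measured at tray y of about 19 mm, inside the green band), and the job was handed in at about 34 s; I viewed 11 pictures, one over your limit of 10.

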